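# Unload a pin-on-disc wear tester

## Robot

A 6-joint arm with a two-finger parallel gripper is mounted at the origin on the work surface. World frame = base frame: x ahead of the robot, y to its left, z up, the work surface at z = 0. Lengths are in m, angles in rad, forces in N, time in s.
With the tool pointing down it reaches from about 0.425 to 0.95 m from the base axis. Payload 3.5 kg.
Tool frame: the origin (TCP) lies at the very end of the fingers, on their centre line; the grasp point (between the pads) lies ctrl.grip_point_offset behind it (ctrl.grip_point_offset is the distance from the TCP to the grasp point, in m); z points along the fingers, y is the direction in which the jaws open and shut (so a half turn about z gives the same grasp; the last joint's range is limited). The gripper opens to 85 mm and grips with 20 to 120 N. Pads are 22 mm wide; open, the fingers measure 114 mm over their backs; the gripper's body (76 mm by 85 mm) begins 54 mm behind the grasp point. The pads swing forward as they close: fully open they stand 13 mm farther back than shut.
Start: joints at [-1.326, 0.286, 1.577, -0, 1.279, -0.15], TCP at [0.26, -0.623, 0.231] pointing down, gripper open.
Joint ranges: [-2.77, 2.77], [-0.9, 2.22], [0.21, 2.48], [-1.53, 4.67], [0.24, 2.81], [-2.84, 2.84]. Speed limits (rad/s): [2.79, 2.79, 3.14, 3.14, 3.14, 3.14].

## Interface

Orientations are given as a unit quaternion [x, y, z, w].
In Python, from plant import telemetry, imaging, ticket, finder, ctrl gives the robot as it stands. The module is installed in compiled form; this text tells all that it offers.
- The arm moves only by the shell command python3 -m crank 'ROWS' [FORCE]. ROWS is JSON, a list of rows, each a list of 7 numbers: the shift along the tool's x, y, z scaled (see below), then the turn, a rotation vector about the tool's x, y, z scaled (see below), then the opening, from 0 (shut) to 1 (fully open). A call has 1 to 12 rows; each row is the pose to reach, as a shift and turn from the pose commanded when the call began, along the tool's axes at that moment; what a row does not reach only later rows make up. The controller multiplies each number of a shift by 0.15 m and each number of a turn by 90 degrees. A row lasts 1/10 s, in which the tool goes at most 50 mm and 8.59 degrees, less where a joint would pass 70% of its speed; a pose out of reach is approached as far as the arm can. A call with a number of a shift or a turn outside -1 to 1 is refused whole. A call with a gripper value outside its range is refused whole. The fingers move at their own pace and stop on an object; FORCE is the grip in N (left out, the last holds). Time passes only in rows, so rows that repeat a pose let the fingers close. It gives the time, the measured TCP pose, the force and the opening at its end, in the units of the state.
- telemetry.get_state(): the state, without advancing time (a new reading comes with each control period).
- imaging.read_camera(name): name is "scene" or "top"; returns a dict with "pixels" (400x640x3 uint8, red, green, blue), "vfov" (degrees; the focal length in pixels is half the picture's height over the tangent of half this angle, whatever the lens; pixels are square), "cx", "cy" (the principal point, pixels), "rvec" (rotation vector, rad) and "tvec" (3), from world to camera coordinates, as OpenCV has them. Camera axes: x right, y down, z forward; pixel columns grow to the right and rows downward; lengths in m; the calibration is good to about 2 mm. A picture is of the moment at which its call begins. There is no depth.
- ticket.sign_off(): hands the job in, once; it reports no verdict.
Trained networks look in a picture, given as the dict that the camera call returned (one of the last four; its "shot" number tells which), for a name from the list of things; names that differ only in an ending like _2 or _b are one class to them, and where a whole thing is asked for, a point or a joint stands for the part that bears it (a point fixed in the world has none). Each returns a list of dicts, best first, with "confidence" (0 to 1); they miss things now and then, are a little off and sometimes report something else, mostly with a low value. They report only what shows in the picture. A call takes as long as a camera call.
- finder.masks_of(label, picture): "pixels" (400x640 bool, what is visible of it) and "extent" ([left, top, right, bottom] in pixels, round what is visible of it).
- finder.pinpoint(label, picture): "location" ([row, column] in pixels: a listed point, or the origin of a listed thing).
The state is a dict: "time": time; "qpos": joint angles; "dq": joint speeds; "joint_efforts": joint torques, N m; "eef_pos": TCP position; "tcp_rot": TCP orientation; "contact_force": force on the tool from outside, world axes, zero at the start; "wrist_torque": the same for the moment, N m; "opening": opening from 0.0 (shut) to 1.0 (fully open).
Only numpy, scipy, OpenCV 4.12 (cv2) and the standard library are available. Lean on these libraries where they do the work, as an engineer would, in place of code of your own. Each camera call takes 0.05 s, during which the arm holds its last target.

## Task

The wear test is over, so unload the tester. Swing the counterweighted load arm up and over its balance point so that it stays open against its stop by itself, easing it over rather than flinging it; only then take the worn disc out of the chuck and set it down (not dropped) flat, worn face up, in the empty well of the specimen tray. Leave the other discs, the spare weight, the jar and the tissue box where they are.

Things in the scene. Friction and masses are not known exactly. Their poses are not given: they have to be found in the camera images.
- tester: pin-on-disc wear tester, fixed: base plate 200 x 300 mm (x, y), white motor housing 70 mm high with a round chuck (72 mm across, top 90 mm above the bench), two-cheek bearing column 165 mm high. Origin: centre of its underside. +y runs from chuck to column, the load arm reaches from the column towards -y over the chuck; +x points away from the robot; yawed up to 15 degrees
- load_arm (a joint): angle of the counterweighted load arm, rad: 0 = closed, level, pin on the disc; grows as the handle end is lifted (in the tester's y-z plane, about an axis along its x through point pivot). Balance point about 1.16: below it the arm falls shut, beyond it falls slowly (damped) to its stop at 1.85, a little past upright. Lifting at the handle takes about 1.5 N, less towards the balance point
- pivot (a point): on the arm's hinge axis, between the column's cheeks: 85 mm along the tester's +y, 145 mm above the bench; axes as the tester's. The 16 mm square beam reaches 185 mm from here; 115 mm out it carries a brass dead weight, 36 mm across, up to 65 mm above the beam's centre line, with the pin holder below; a steel counterweight is on the tail behind the pivot
- handle (a point): middle of the lifting handle's black grip, a round bar 14 mm across, 46 mm long, parallel to the hinge axis, standing out of the beam's side near its tip towards the robot (tester's -x) on a 10 mm rod. Arm closed: 175 mm from the pivot along the tester's -y, 53 mm along its -x, 145 mm above the bench. Moves and turns with the arm; axes are the tester's when closed
- chuck (a point): centre of the floor of the chuck's recess, 86 mm above the bench, 42 mm along -y of the tester's origin; the recess is round, 43 mm across and 4 mm deep
- worn_disc_mid (a point): centre (half-way up) of the worn steel disc, 40 mm across, 18 mm thick, 0.12 to 0.25 kg, with a dark ring (wear track) on its upper face; lies loose in the chuck, 14 mm of it standing proud, under the arm's pin. z axis up, out of the worn face
- tray: grey specimen tray fixed to the bench, 220 x 80 x 12 mm (its x, y, z) with three round wells in a row along its x axis, each 52 mm across and 5 mm deep (floor 7 mm above the bench). Origin: centre of its underside. It stands to the left or to the right of the tester, its row pointing roughly away from the robot
- well0 (a point): centre of the floor of the well nearest the robot (70 mm along the tray's -x): empty
- well1 (a point): centre of the floor of the middle well: holds a disc
- well2 (a point): centre of the floor of the well farthest from the robot: holds a disc
- disc_b_mid (a point): centre of another steel disc of the same size without a wear track, in the far well; bystander
- disc_c_mid (a point): centre of another steel disc of the same size without a wear track, in the middle well; bystander
- tissue_box: a box of lab tissues, 210 x 110 x 75 mm with a tissue tuft sticking about 40 mm out of its top; origin at the centre of its underside; it stands on the other side of the tester from the tray; bystander
- spare_weight: a spare brass weight standing on the tester's base plate (20 mm high) behind the column, 36 mm across, 33 mm tall; origin at the centre of its underside; bystander
- ball_jar: a small glass jar with white lid, 36 mm across, 45 mm tall; origin at the centre of its underside; bystander

How it is judged:
By the outcome, as a careful person would: the job done as asked, in the order asked, and still so for the second after the job is handed in, with the robot touching nothing.
It also fails if it takes over 58 s, if anything falls off the work surface, if the arm or the gripper's body presses on something with over 40 N, if the wrist force passes 120 N, or if a joint passes its speed limit or range.

## Working session

There is one attempt and no reset: what is moved stays moved. The work goes in short steps, Python scripts to look and compute and a shell command to move; the robot and the scene stay as the last step left them, time stands still between calls to the robot, and variables do not carry over. Pictures are saved under pics/ and viewed, and the job is handed in when it is done.

```bash
mkdir -p pics; ls
python3 - <<'E'
from plant import telemetry, imaging, finder, ctrl
import cv2, numpy as np
print(telemetry.get_state()); print(ctrl.grip_point_offset)
for n in ("scene","top"):
    p=imaging.read_camera(n)
    cv2.imwrite(f"pics/{n}0.png",p["pixels"][:,:,::-1])
    print(n,{k:p[k] for k in p if k!="pixels"})
    for l in ["tester","pivot","handle","chuck","worn_disc_mid","tray","well0","well1","well2","tissue_box","spare_weight","ball_jar","disc_b_mid"]:
        print(l,[(np.round(d["location"],1).tolist(),round(d["confidence"],2)) for d in finder.pinpoint(l,p)][:3])
E
```

```text
pics
{'time': 0.0, 'qpos': array([-1.32599843e+00,  2.87208841e-01,  1.57819548e+00,  1.15543947e-05,
        1.27862095e+00, -1.50009516e-01]), 'dq': array([-6.50156333e-05, -1.58329859e-04, -7.75961946e-04,  1.65660180e-03,
       -1.60676184e-03, -5.75822180e-04]), 'joint_efforts': array([ 6.05627920e-04, -4.05983770e+01, -2.92624515e+01, -1.04260180e-04,
        5.85809466e-03,  5.33632445e-07]), 'eef_pos': array([ 0.25948526, -0.62240524,  0.2299084 ]), 'tcp_rot': array([ 9.80578680e-01,  1.96122340e-01, -5.21000710e-05, -1.21520076e-03]), 'contact_force': array([ 0.41585491, -0.20279843, -1.11829473]), 'wrist_torque': array([-0.01544359,  0.0066237 , -0.00818033]), 'opening': 0.9981996687132563}
0.0187
scene {'vfov': 57.17854510208379, 'cx': 316.77370687881864, 'cy': 202.94956813444892, 'rvec': array([ 2.11229874,  1.19341976, -0.48986044]), 'tvec': array([-0.3042121 , -0.26964728,  1.28053745]), 'shot': 1}
tester [([210.4, 290.8], 0.52)]
pivot [([172.5, 337.7], 0.9), ([283.8, 185.0], 0.17)]
handle [([187.9, 260.2], 0.58), ([329.5, 263.9], 0.58)]
chuck [([210.5, 291.6], 0.59)]

[... 506 characters left out ...]
cy': 200.7019439553148, 'rvec': array([ 2.12042921, -2.1579139 ,  0.20437812]), 'tvec': array([-0.00802283,  0.58826296,  1.23443162]), 'shot': 2}
tester [([221.3, 319.6], 0.72)]
pivot [([212.5, 282.7], 0.93)]
handle [([236.3, 353.9], 0.61)]
chuck [([219.5, 339.0], 0.74)]
worn_disc_mid [([216.3, 337.7], 0.58)]
tray [([239.1, 430.5], 0.63)]
well0 [([211.8, 437.6], 0.88), ([262.7, 431.6], 0.83), ([243.1, 440.4], 0.56)]
well1 [([211.8, 437.6], 0.88), ([262.7, 431.6], 0.83), ([243.1, 440.4], 0.56)]
well2 [([211.8, 437.6], 0.88), ([262.7, 431.6], 0.83), ([243.1, 440.4], 0.56)]
tissue_box [([246.0, 201.4], 0.56)]
spare_weight [([191.8, 293.4], 0.64)]
ball_jar [([149.9, 395.9], 0.67)]
disc_b_mid []
```

View pics/scene0.png

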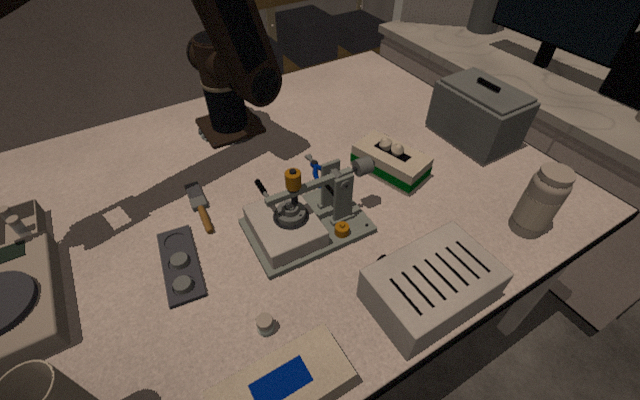

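View pics/top0.png

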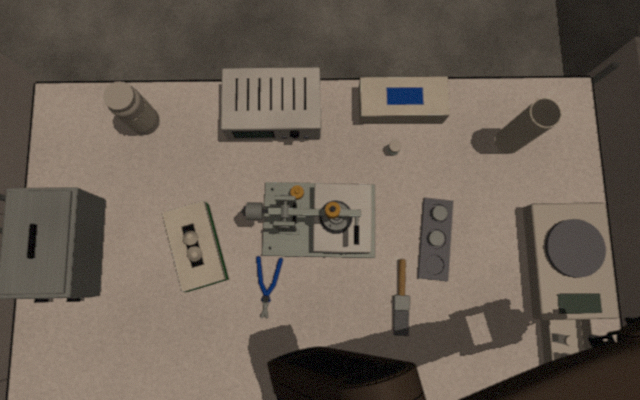

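The tray is to the right of the tester in the top view (430,240), with the empty well nearest the robot (431,264). The load arm is closed, with its handle at (356,235). I'll enlarge the images to fit the poses.

```bash
cat > h.py <<'E'
import cv2, numpy as np
from scipy.spatial.transform import Rotation as R
def proj(p,X):
    f=200/np.tan(np.radians(p["vfov"]/2)); K=np.array([[f,0,p["cx"]],[0,f,p["cy"]],[0,0,1]])
    return cv2.projectPoints(np.atleast_2d(np.array(X,float)),p["rvec"],p["tvec"],K,None)[0][:,0]
def ray(p,uv):
    f=200/np.tan(np.radians(p["vfov"]/2)); M=cv2.Rodrigues(p["rvec"])[0]
    d=M.T@np.array([(uv[0]-p["cx"])/f,(uv[1]-p["cy"])/f,1]); return -M.T@p["tvec"],d
def atz(p,uv,z):
    c,d=ray(p,uv); return c+d*(z-c[2])/d[2]
def crop(p,x0,y0,x1,y1,s,name,pts=None):
    im=cv2.resize(p["pixels"][y0:y1,x0:x1,::-1],None,fx=s,fy=s,interpolation=cv2.INTER_CUBIC)
    im=np.clip(im.astype(float)*1.6,0,255).astype(np.uint8)
    if pts is not None:
        for u,v in pts: cv2.circle(im,(int((u+.5-x0)*s),int((v+.5-y0)*s)),2,(0,0,255),-1)
    cv2.imwrite("pics/"+name+".png",im)
E
python3 - <<'E'
from plant import imaging,finder
from h import *
import pickle
P={n:imaging.read_camera(n) for n in("scene","top")}
pickle.dump(P,open("P0.pkl","wb"))
p=P["top"]
crop(p,240,170,390,270,5,"c_top"); crop(P["scene"],230,130,390,280,5,"c_sc")
crop(p,410,190,460,290,6,"c_tray")
for l in["tester","tray"]:
    for d in finder.masks_of(l,p)[:2]:
        m=d["pixels"].astype(np.uint8)
        print(l,d["confidence"],d["extent"],cv2.minAreaRect(cv2.findNonZero(m)))
        c=max(cv2.findContours(m,0,2)[0],key=cv2.contourArea)
for l,uv,z in[("tester",(319.6,221.3),0),("pivot",(282.7,212.5),.145),("handle",(353.9,236.3),.145),("chuck",(339,219.5),.086),("w",(437.6,211.8),.007),("w",(431.6,262.7),.007)]:
    print(l,atz(p,uv,z).round(4))
E
```

```text
tester 0.75 [243.9, 181.5, 373.6, 258.9] ((308.466064453125, 219.255859375), (133.43775939941406, 75.10771942138672), 1.5481576919555664)
tray 0.57 [416.8, 200.0, 458.2, 280.9] ((435.61480712890625, 238.66342163085938), (30.87725257873535, 81.9650650024414), 3.5763344764709473)
tester [ 0.54   -0.0061  0.    ]
pivot [0.5441 0.0849 0.145 ]
handle [ 0.483  -0.0872  0.145 ]
chuck [ 0.5325 -0.055   0.086 ]
w [ 0.5598 -0.3297  0.007 ]
w [ 0.4218 -0.3053  0.007 ]
```

```bash
ls pics
```

```text
c_sc.png
c_top.png
c_tray.png
scene0.png
top0.png
```

View pics/c_top.png

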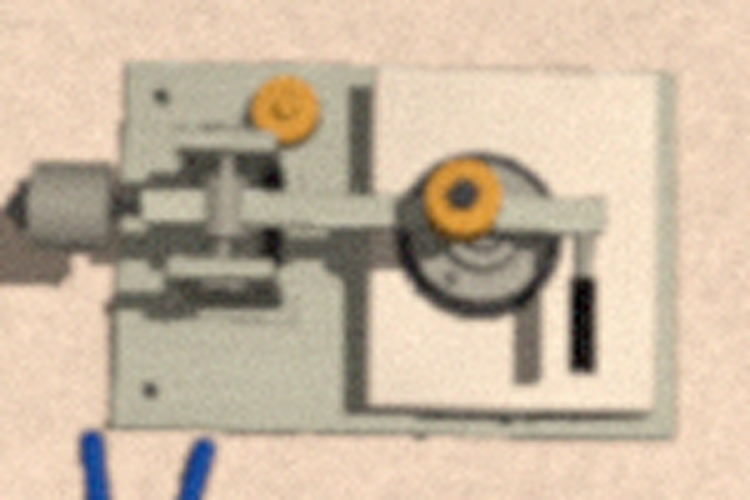

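View pics/c_sc.png

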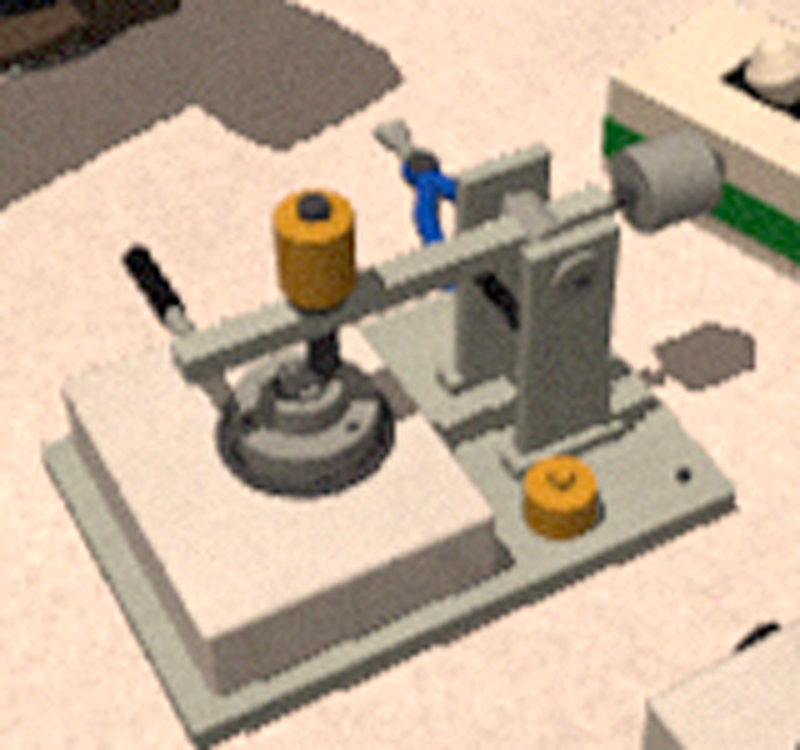

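View pics/c_tray.png

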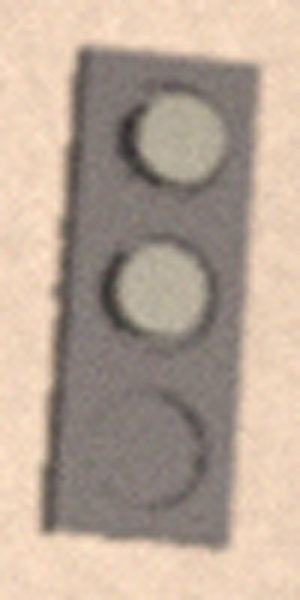

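```bash
cat > fit.py <<'E'
from h import *
import pickle
from scipy.optimize import least_squares
P=pickle.load(open("P0.pkl","rb"))
def T(q,pts):
    c,s=np.cos(q[2]),np.sin(q[2]); pts=np.array(pts,float)
    return np.c_[q[0]+c*pts[:,0]-s*pts[:,1],q[1]+s*pts[:,0]+c*pts[:,1],pts[:,2]]
def cv(l,x0,y0,s): return np.array(l,float)/s+[x0,y0]-0.5
# tester
A=[[.1,.15,.02],[.1,-.15,.02],[-.1,-.15,.02],[-.1,.15,.02],[-.053,-.09,.145],[0,-.042,.09]]
a=cv([(125,63),(677,70),(675,437),(110,430),(583,325),(478,235)],240,170,5)
B=[[.1,-.15,.02],[.1,.15,.02],[-.1,-.15,.02],[-.053,-.09,.145]]
b=cv([(204,732),(733,495),(46,442),(152,280)],230,130,5)
t=P["top"];s=P["scene"]
for w in (0,1):
    f=lambda q:np.r_[(proj(t,T(q,A))-a).ravel(),w*(proj(s,T(q,B))-b).ravel()]
    r=least_squares(f,[.54,-.01,0]); print(r.x.round(4)); print(f(r.x).round(1))
q=r.x
for n,X in dict(pivot=[0,.085,.145],handle=[-.053,-.09,.145],chuck=[0,-.042,.086]).items(): print(n,T(q,[X])[0].round(4))
C=[[.11,.04,.012],[.11,-.04,.012],[-.11,-.04,.012],[-.11,.04,.012],[-.07,0,.007]]
c=cv([(80,50),(258,68),(224,547),(45,528),(143,450)],410,190,6)
f=lambda q:(proj(t,T(q,C))-c).ravel()
r=least_squares(f,[.5,-.3,0]); print("tray",r.x.round(4),f(r.x).round(1)); print("well0",T(r.x,[[-.07,0,.007]]).round(4))
E
python3 fit.py
```

```text
[ 0.5431 -0.0041 -0.0331]
[-0.1 -0.2 -0.6  0.3  0.1  0.4  0.3  0.1 -0.1  0.   0.4 -0.7 -0.   0.
  0.  -0.  -0.   0.  -0.   0. ]
[ 0.5435 -0.0028 -0.0348]
[-0.5 -0.4 -1.   0.3 -0.4  0.4 -0.3 -0.1 -0.7 -0.1 -0.1 -0.9 -2.1  0.3
  1.1 -1.6 -1.7  0.6  0.1  0.8]
pivot [0.5465 0.0821 0.145 ]
handle [ 0.4874 -0.0909  0.145 ]
chuck [ 0.5421 -0.0448  0.086 ]
tray [ 0.4861 -0.317  -0.1276] [ 0.4 -0.7 -0.2 -0.5  0.2  0.6  0.2  0.4 -0.6  0.1]
well0 [[ 0.4167 -0.3081  0.007 ]]
```

```bash
cat > d.py <<'E'
import sys
from h import *
from plant import telemetry
def Rdown(yaw): # tool x at yaw, z down
    c,s=np.cos(yaw),np.sin(yaw); return R.from_matrix(np.array([[c,s,0],[s,-c,0],[0,0,-1]]))
def delta(pos,yaw):
    st=telemetry.get_state(); R0=R.from_quat(st["tcp_rot"])
    print("now",st["eef_pos"].round(4),"yaw",round(float(np.arctan2(*R0.as_matrix()[1::-1,0])),3),"t",round(float(st["time"]),2))
    print("shift",(R0.inv().apply(np.array(pos)-st["eef_pos"])/.15).round(3),"turn",((R0.inv()*Rdown(yaw)).as_rotvec()/(np.pi/2)).round(3))
if __name__=="__main__":
    a=[float(v) for v in sys.argv[1:]]; delta(a[:3],a[3])
E
python3 - <<'E'
from fit import *
q=[.5435,-.0033,-.034]
print(T(q,[[-.063,-.09,.145],[-.053,-.09,.145],[0,-.042,.086]]).round(4))
E
python3 d.py .4775 -.091 .215 -.034
```

```text
[ 0.5431 -0.0041 -0.0331]
[-0.1 -0.2 -0.6  0.3  0.1  0.4  0.3  0.1 -0.1  0.   0.4 -0.7 -0.   0.
  0.  -0.  -0.   0.  -0.   0. ]
[ 0.5435 -0.0028 -0.0348]
[-0.5 -0.4 -1.   0.3 -0.4  0.4 -0.3 -0.1 -0.7 -0.1 -0.1 -0.9 -2.1  0.3
  1.1 -1.6 -1.7  0.6  0.1  0.8]
pivot [0.5465 0.0821 0.145 ]
handle [ 0.4874 -0.0909  0.145 ]
chuck [ 0.5421 -0.0448  0.086 ]
tray [ 0.4861 -0.317  -0.1276] [ 0.4 -0.7 -0.2 -0.5  0.2  0.6  0.2  0.4 -0.6  0.1]
well0 [[ 0.4167 -0.3081  0.007 ]]
[[ 0.4775 -0.0911  0.145 ]
 [ 0.4875 -0.0914  0.145 ]
 [ 0.5421 -0.0453  0.086 ]]
now [ 0.2596 -0.623   0.2313] yaw 0.395 t 1.6
shift [ 2.705 -2.715  0.109] turn [-0.     0.     0.273]
```

```bash
python3 -m crank '[[0.9,-0.9,0,0,0,0.1,1],[0.9,-0.9,0,0,0,0.2,1],[0.9,-0.9,0,0,0,0.27,1],[0.9,-0.9,0,0,0,0.27,0.6],[0.9,-0.9,0,0,0,0.27,0.6]]'; python3 d.py .4775 -.091 .215 -.034
```

```text
time: 2.1
eef_pos: [0.334, -0.4424, 0.2313]
tcp_rot: [1.0, -0.012, 0.0, -0.001]
contact_force: [0.7, 0.0, 0.5]
opening: 0.689
now [ 0.334  -0.4424  0.2313] yaw -0.025 t 2.1
shift [ 0.899 -2.366  0.113] turn [-0.001 -0.     0.006]
```

```bash
python3 -m crank '[[0.5,-1,0,0,0,0,0.6],[0.5,-1,0,0,0,0,0.6],[0.5,-1,0,0,0,0,0.6],[0.5,-1,0,0,0,0,0.6]]' && python3 -m crank '[[0.4,-1,0,0,0,0,0.6],[0.4,-1,0,0,0,0,0.6],[0.4,-1,0,0,0,0,0.6],[0.4,-1,0,0,0,0,0.6],[0.4,-1,0,0,0,0,0.6]]'; python3 d.py .4775 -.091 .215 -.034
```

```text
time: 2.5
eef_pos: [0.4129, -0.2963, 0.2316]
tcp_rot: [1.0, -0.013, 0.0, -0.0]
contact_force: [-0.3, -0.5, -0.1]
opening: 0.601
time: 3.0
eef_pos: [0.4767, -0.1499, 0.2316]
tcp_rot: [1.0, -0.013, 0.0, 0.0]
contact_force: [0.2, 0.1, -0.3]
opening: 0.597
now [ 0.4767 -0.1499  0.2316] yaw -0.026 t 3.0
shift [-0.005 -0.392  0.11 ] turn [ 0.    -0.     0.005]
```

```bash
python3 -m crank '[[0,-0.39,0.1,0,0,0.005,0.6],[0,-0.39,0.1,0,0,0.005,0.6],[0,-0.39,0.1,0,0,0.005,0.6]]'; python3 d.py .4775 -.091 .1263 -.034
python3 - <<'E'
from plant import imaging
from h import *
crop(imaging.read_camera("scene"),220,100,380,260,4,"s1"); crop(imaging.read_camera("top"),260,170,420,290,5,"t1")
E
```

```text
time: 3.3
eef_pos: [0.4773, -0.0925, 0.2157]
tcp_rot: [1.0, -0.018, -0.001, 0.0]
contact_force: [-0.0, 0.4, 0.1]
opening: 0.601
now [ 0.4773 -0.0925  0.2157] yaw -0.036 t 3.3
shift [ 0.002 -0.01   0.596] turn [ 0.     0.001 -0.002]
```

View pics/s1.png

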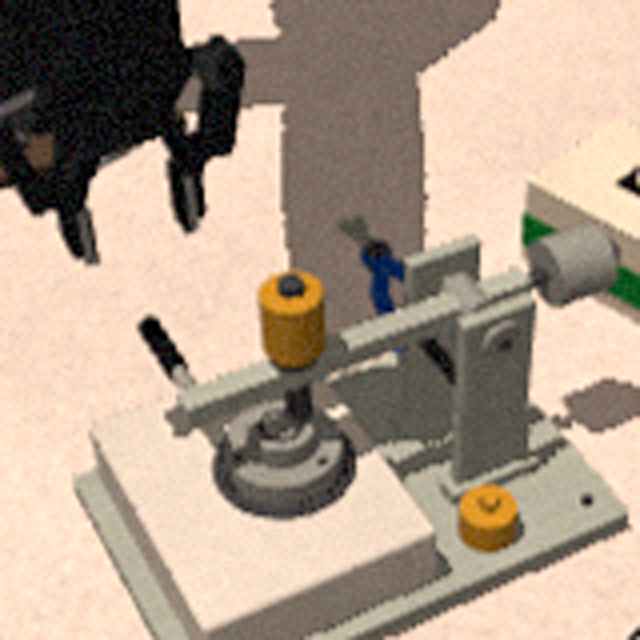

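View pics/t1.png

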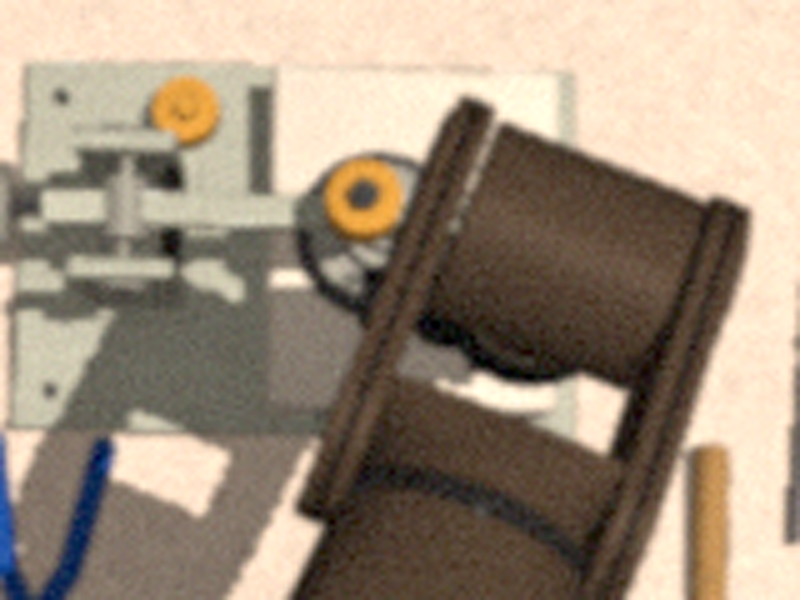

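The open fingers sit above the black grip, straddling it. The grip is at about (162,345) in the crop, and the fingertips are at (88,255) and (190,225). Now I descend and close gently.

```bash
python3 -m crank '[[0,-0.01,0.2,0,0,0,0.6],[0,-0.01,0.4,0,0,0,0.6],[0,-0.01,0.6,0,0,0,0.6],[0,-0.01,0.6,0,0,0,0.6],[0,-0.01,0.6,0,0,0,0.4],[0,-0.01,0.6,0,0,0,0.2],[0,-0.01,0.6,0,0,0,0.0],[0,-0.01,0.6,0,0,0,0.0],[0,-0.01,0.6,0,0,0,0.0],[0,-0.01,0.6,0,0,0,0.0]]' 30;python3 - <<'E'
from plant import imaging
from h import *
crop(imaging.read_camera("scene"),220,100,380,260,4,"s2")
E
```

```text
time: 4.4
eef_pos: [0.4794, -0.0905, 0.1287]
tcp_rot: [1.0, -0.019, 0.002, 0.0]
contact_force: [0.4, 4.1, 7.0]
opening: 0.15
```

View pics/s2.png

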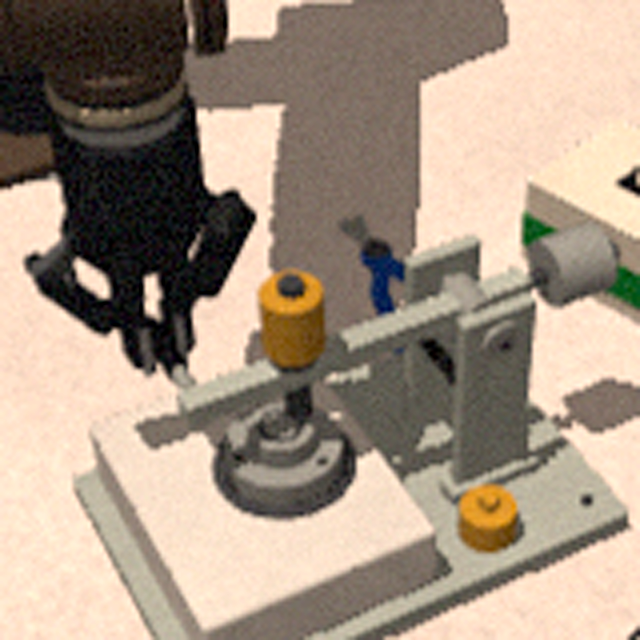

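Run:
```python
import numpy as np
k=.175/.15
def tab(a,b,n):
    for th in np.linspace(a,b,n+1)[1:]: print(round(th,3),round(-k*(np.cos(a)-np.cos(th)),3),round(-k*(np.sin(th)-np.sin(a)),3))
    print()
tab(0,.6,12);tab(.6,1.08,12);tab(1.08,1.44,12);tab(1.44,1.74,10)
```

```text
0.05 -0.001 -0.058
0.1 -0.006 -0.116
0.15 -0.013 -0.174
0.2 -0.023 -0.232
0.25 -0.036 -0.289
0.3 -0.052 -0.345
0.35 -0.071 -0.4
0.4 -0.092 -0.454
0.45 -0.116 -0.507
0.5 -0.143 -0.559
0.55 -0.172 -0.61
0.6 -0.204 -0.659

0.64 -0.027 -0.038
0.68 -0.056 -0.075
0.72 -0.086 -0.111
0.76 -0.117 -0.145
0.8 -0.15 -0.178
0.84 -0.184 -0.21
0.88 -0.22 -0.24
0.92 -0.256 -0.269
0.96 -0.294 -0.297
1.0 -0.333 -0.323
1.04 -0.372 -0.347
1.08 -0.413 -0.37

1.11 -0.031 -0.016
1.14 -0.063 -0.031
1.17 -0.095 -0.045
1.2 -0.127 -0.058
1.23 -0.16 -0.071
1.26 -0.193 -0.082
1.29 -0.227 -0.092
1.32 -0.26 -0.101
1.35 -0.294 -0.109
1.38 -0.329 -0.117
1.41 -0.363 -0.123
1.44 -0.398 -0.128

1.47 -0.035 -0.004
1.5 -0.07 -0.007
1.53 -0.105 -0.009
1.56 -0.14 -0.01
1.59 -0.175 -0.01
1.62 -0.21 -0.009
1.65 -0.244 -0.006
1.68 -0.279 -0.003
1.71 -0.314 0.001
1.74 -0.349 0.007
```

```bash
python3 -m crank '[[0,-0.001,-0.058,0,0,0,0],[0,-0.006,-0.116,0,0,0,0],[0,-0.013,-0.174,0,0,0,0],[0,-0.023,-0.232,0,0,0,0],[0,-0.036,-0.289,0,0,0,0],[0,-0.052,-0.345,0,0,0,0],[0,-0.071,-0.4,0,0,0,0],[0,-0.092,-0.454,0,0,0,0],[0,-0.116,-0.507,0,0,0,0],[0,-0.143,-0.559,0,0,0,0],[0,-0.172,-0.61,0,0,0,0],[0,-0.204,-0.659,0,0,0,0]]' 30;python3 - <<'E'
from plant import imaging
from h import *
crop(imaging.read_camera("scene"),220,80,380,240,4,"s3")
E
```

```text
time: 5.65
eef_pos: [0.4804, -0.0626, 0.2272]
tcp_rot: [1.0, -0.018, 0.003, 0.004]
contact_force: [3.3, -5.5, 0.7]
opening: 0.152
```

View pics/s3.png

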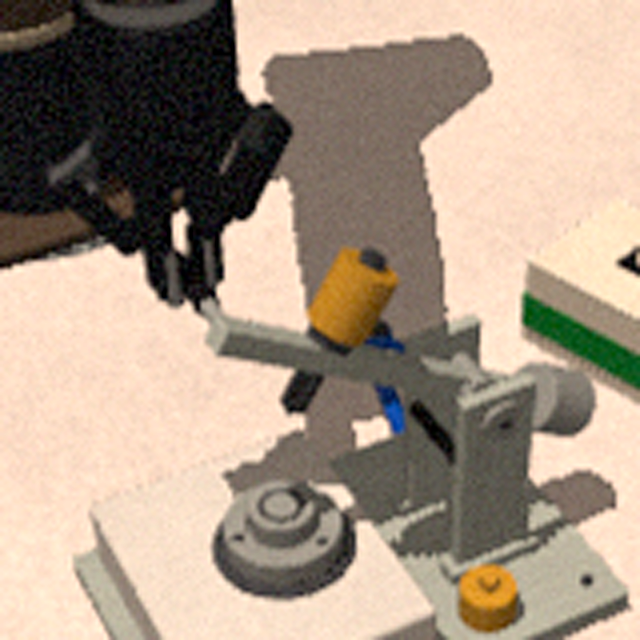

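The arm is up to about 0.6 rad, still held in the grip with only a few newtons of force. Continuing.

```bash
python3 -m crank '[[0,-0.027,-0.038,0,0,0,0],[0,-0.056,-0.075,0,0,0,0],[0,-0.086,-0.111,0,0,0,0],[0,-0.117,-0.145,0,0,0,0],[0,-0.15,-0.178,0,0,0,0],[0,-0.184,-0.21,0,0,0,0],[0,-0.22,-0.24,0,0,0,0],[0,-0.256,-0.269,0,0,0,0],[0,-0.294,-0.297,0,0,0,0],[0,-0.333,-0.323,0,0,0,0],[0,-0.372,-0.347,0,0,0,0],[0,-0.413,-0.37,0,0,0,0]]' && python3 -m crank '[[0,-0.031,-0.016,0,0,0,0],[0,-0.063,-0.031,0,0,0,0],[0,-0.095,-0.045,0,0,0,0],[0,-0.127,-0.058,0,0,0,0],[0,-0.16,-0.071,0,0,0,0],[0,-0.193,-0.082,0,0,0,0],[0,-0.227,-0.092,0,0,0,0],[0,-0.26,-0.101,0,0,0,0],[0,-0.294,-0.109,0,0,0,0],[0,-0.329,-0.117,0,0,0,0],[0,-0.363,-0.123,0,0,0,0],[0,-0.398,-0.128,0,0,0,0]]';python3 - <<'E'
from plant import imaging
from h import *
crop(imaging.read_camera("scene"),220,60,380,220,4,"s4")
E
```

```text
time: 6.9
eef_pos: [0.4828, -0.0021, 0.2858]
tcp_rot: [1.0, -0.019, 0.003, 0.006]
contact_force: [-0.7, -8.4, 11.3]
opening: 0.151
time: 8.1
eef_pos: [0.4851, 0.0601, 0.3043]
tcp_rot: [1.0, -0.019, 0.004, 0.002]
contact_force: [1.1, -2.3, 10.0]
opening: 0.151
```

View pics/s4.png

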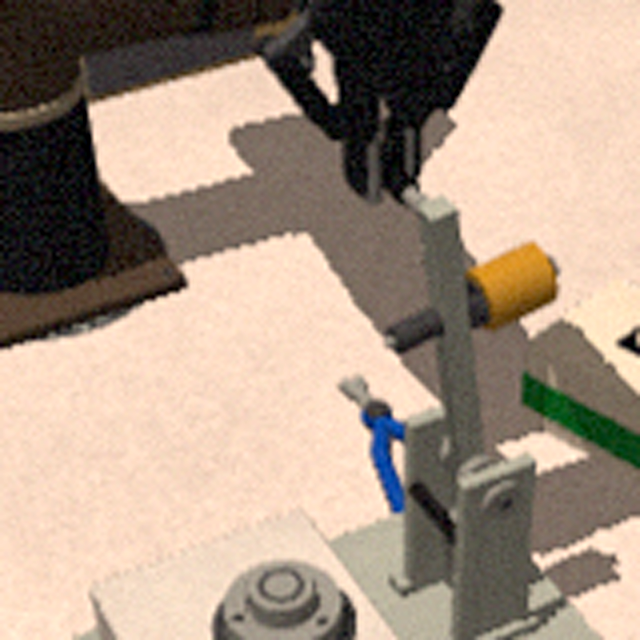

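The arm is near upright at about 1.4 rad and past balance. I'll carry it almost to the stop.

```bash
python3 -m crank '[[0,-0.035,-0.004,0,0,0,0],[0,-0.07,-0.007,0,0,0,0],[0,-0.105,-0.009,0,0,0,0],[0,-0.14,-0.01,0,0,0,0],[0,-0.175,-0.01,0,0,0,0],[0,-0.21,-0.009,0,0,0,0],[0,-0.244,-0.006,0,0,0,0],[0,-0.279,-0.003,0,0,0,0],[0,-0.314,0.001,0,0,0,0],[0,-0.349,0.007,0,0,0,0],[0,-0.349,0.007,0,0,0,0]]' && python3 -m crank '[[0,0,0,0,0,0,0.1],[0,0,0,0,0,0,0.2],[0,0,0,0,0,0,0.25],[0,0,0,0,0,0,0.35],[0,0,-0.1,0,0,0,0.4],[0,0,-0.2,0,0,0,0.5],[0,0,-0.3,0,0,0,0.5],[0,0.2,-0.3,0,0,0,0.5],[0,0.4,-0.3,0,0,0,0.5]]';python3 - <<'E'
from plant import imaging
from h import *
crop(imaging.read_camera("scene"),220,50,400,220,4,"s5")
E
```

```text
time: 9.25
eef_pos: [0.4871, 0.1142, 0.3013]
tcp_rot: [1.0, -0.018, 0.003, -0.0]
contact_force: [3.3, 0.4, 5.9]
opening: 0.148
time: 10.15
eef_pos: [0.4838, 0.0535, 0.3467]
tcp_rot: [1.0, -0.018, 0.002, 0.0]
contact_force: [0.2, -0.3, -0.7]
opening: 0.5
```

View pics/s5.png

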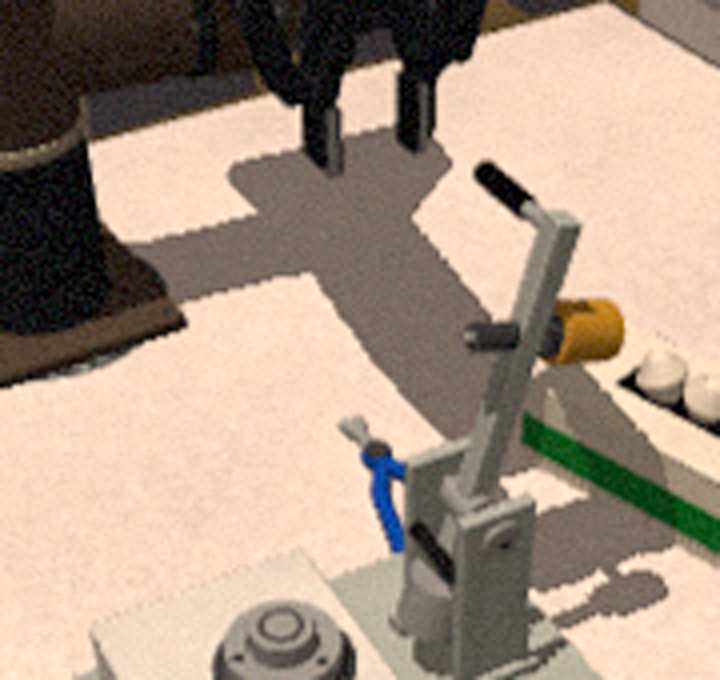

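The load arm rests open against its stop, released, and leans past upright at about (555,220) in the crop. I'll back off so I can measure the disc without obstruction.

```bash
python3 -m crank '[[0,1,0,0,0,0,0.7],[0,1,0,0,0,0,0.7],[0,1,0,0,0,0,0.7],[0,1,0,0,0,0,0.7]]' >/dev/null && python3 -m crank '[[0,1,0.5,0,0,0,0.7],[0,1,0.5,0,0,0,0.7],[0,1,0.5,0,0,0,0.7],[0,1,0.5,0,0,0,0.7]]'
python3 - <<'E'
from plant import imaging,finder
from h import *
import pickle
P={n:imaging.read_camera(n) for n in("scene","top")}
pickle.dump(P,open("P1.pkl","wb"))
X=[.5421,-.0453]
print({n:proj(P[n],[X+[.104],X+[.09]]).round(1).tolist() for n in P})
for n in P:
  for l in("worn_disc_mid","chuck"): print(n,l,[(np.round(d["location"],1),round(d["confidence"],2)) for d in finder.pinpoint(l,P[n])][:2])
crop(P["top"],310,190,370,250,10,"t6"); crop(P["scene"],260,180,320,240,10,"s6")
crop(P["scene"],140,60,400,260,3,"s6b")
E
```

```text
time: 11.0
eef_pos: [0.4712, -0.248, 0.2672]
tcp_rot: [1.0, -0.02, -0.001, -0.001]
contact_force: [-0.2, 1.1, 0.3]
opening: 0.702
{'scene': [[289.5, 205.8], [289.8, 209.8]], 'top': [[335.4, 214.8], [335.2, 215.6]]}
scene worn_disc_mid [(array([209.1, 286.9]), 0.78)]
scene chuck [(array([212. , 290.8]), 0.91)]
top worn_disc_mid [(array([217.2, 336.9]), 0.66)]
top chuck [(array([218.4, 334.6]), 0.79)]
```

View pics/t6.png

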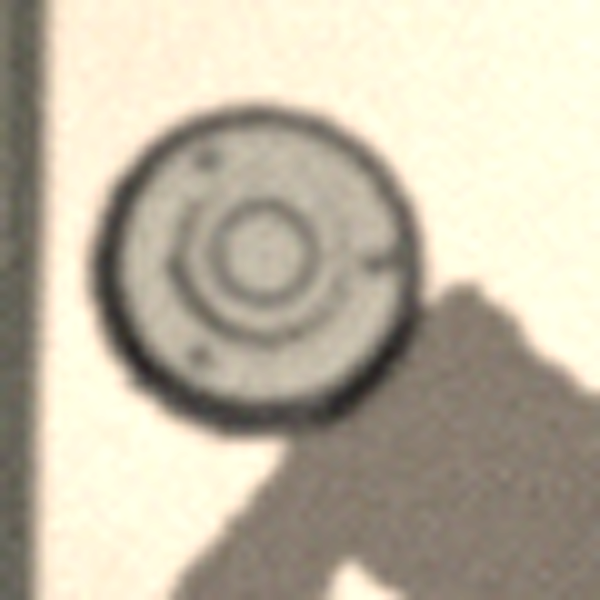

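View pics/s6.png

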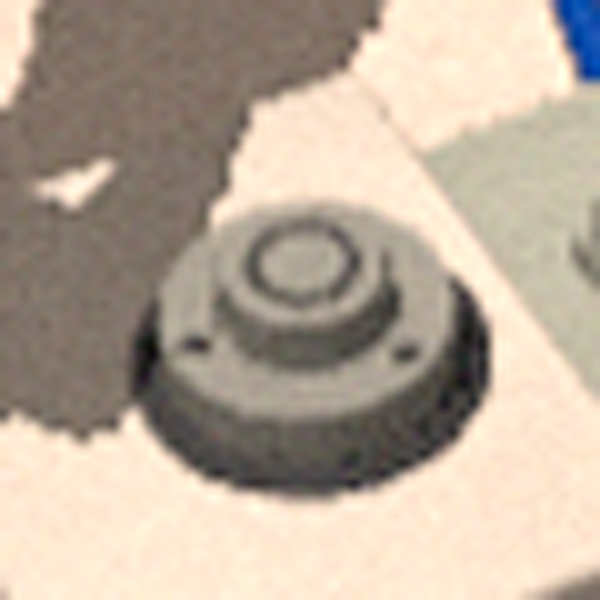

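View pics/s6b.png

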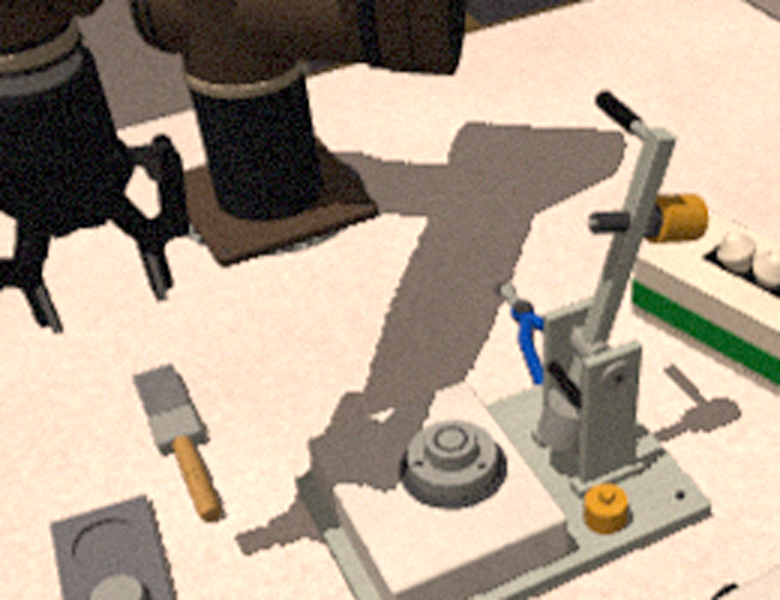

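The ring is centred at (335.9,214.9) in the top view and (289.8,205.7) in the scene view, so the disc is at about (0.542, -0.046), consistent with the fit.

```bash
python3 d.py .542 -.046 .15 -.034
```

```text
now [ 0.473  -0.2447  0.2706] yaw -0.035 t 11.3
shift [ 0.411 -1.341  0.804] turn [ 0.001 -0.001 -0.001]
```

```bash
python3 -m crank '[[0.4,-1,0.3,0,0,0,0.7],[0.4,-1,0.3,0,0,0,0.7],[0.4,-1,0.3,0,0,0,0.7],[0.4,-1,0.3,0,0,0,0.7],[0.4,-1,0.3,0,0,0,0.7]]'; python3 d.py .542 -.046 .130 -.034
```

```text
time: 11.8
eef_pos: [0.5381, -0.0943, 0.2241]
tcp_rot: [1.0, -0.015, 0.0, -0.0]
contact_force: [0.1, -0.0, 0.5]
opening: 0.702
now [ 0.5381 -0.0943  0.2241] yaw -0.031 t 11.8
shift [ 0.016 -0.322  0.627] turn [-0.    -0.     0.002]
```

```bash
python3 -m crank '[[0.016,-0.32,0,0,0,0,0.7],[0.016,-0.32,0.2,0,0,0,0.7],[0.016,-0.32,0.4,0,0,0,0.65],[0.016,-0.32,0.63,0,0,0,0.65],[0.016,-0.32,0.63,0,0,0,0.65],[0.016,-0.32,0.63,0,0,0,0.65]]'; python3 d.py .542 -.0462 .0925 -.034;  python3 - <<'E'
from plant import imaging
from h import *
crop(imaging.read_camera("scene"),230,130,330,230,6,"s7")
E
```

```text
time: 12.4
eef_pos: [0.542, -0.0506, 0.1304]
tcp_rot: [1.0, -0.019, 0.0, 0.0]
contact_force: [-0.5, -0.3, 0.7]
opening: 0.649
now [ 0.542  -0.0506  0.1304] yaw -0.037 t 12.4
shift [-0.001 -0.029  0.253] turn [ 0.    -0.    -0.002]
```

View pics/s7.png

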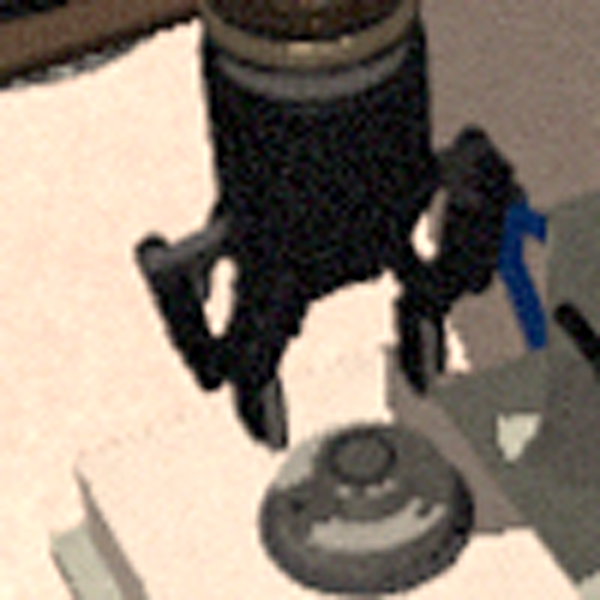

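```bash
python3 -m crank '[[0,-0.029,0.1,0,0,0,0.65],[0,-0.029,0.2,0,0,0,0.65],[0,-0.029,0.23,0,0,0,0.65],[0,-0.029,0.25,0,0,0,0.65],[0,-0.029,0.25,0,0,0,0.65]]' 40; python3 d.py .542 -.0462 .0925 -.034;  python3 - <<'E'
from plant import imaging
from h import *
crop(imaging.read_camera("scene"),240,140,330,230,8,"s8")
E
```

```text
time: 12.95
eef_pos: [0.5416, -0.046, 0.0912]
tcp_rot: [1.0, -0.019, -0.001, -0.0]
contact_force: [0.1, 0.6, -0.4]
opening: 0.654
now [ 0.5416 -0.046   0.0912] yaw -0.037 t 12.95
shift [ 0.003  0.001 -0.009] turn [-0.     0.001 -0.002]
```

View pics/s8.png

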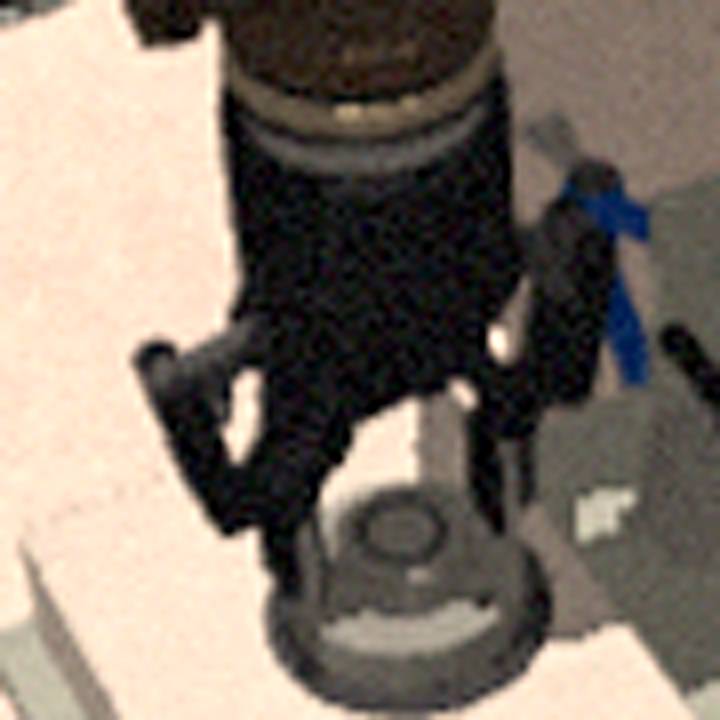

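The fingers straddle the proud rim of the disc with no contact force. Closing now.

```bash
python3 -m crank '[[0,0,-0.006,0,0,0,0.6],[0,0,-0.006,0,0,0,0.55],[0,0,-0.006,0,0,0,0.5],[0,0,-0.006,0,0,0,0.45],[0,0,-0.006,0,0,0,0.4],[0,0,-0.006,0,0,0,0.3],[0,0,-0.006,0,0,0,0.3],[0,0,-0.006,0,0,0,0.3]]' 40;  python3 - <<'E'
from plant import imaging
from h import *
crop(imaging.read_camera("scene"),240,140,330,230,8,"s9")
E
```

```text
time: 13.8
eef_pos: [0.5423, -0.0458, 0.0936]
tcp_rot: [1.0, -0.019, 0.0, -0.0]
contact_force: [-1.0, 2.0, 4.8]
opening: 0.446
```

View pics/s9.png

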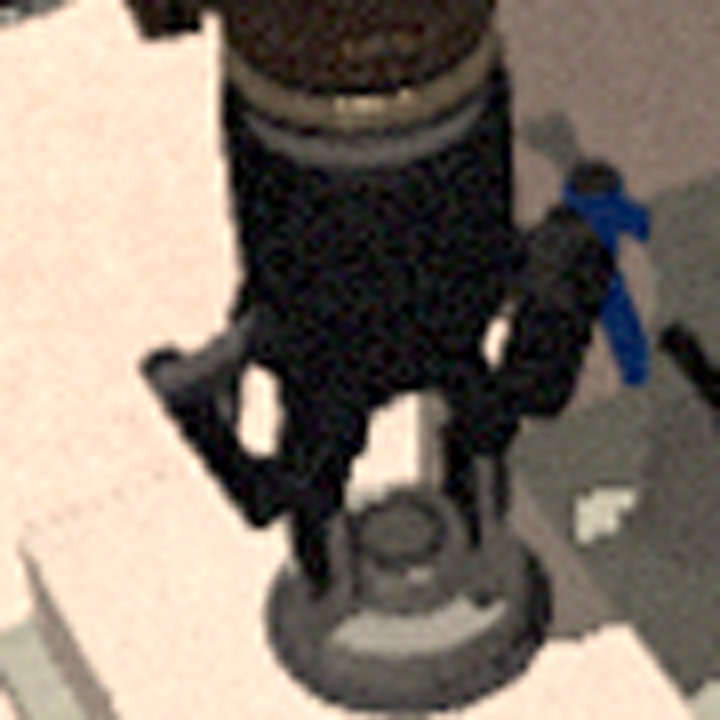

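Gripped: opening 0.446, close to 40 mm. Lifting slowly.

```bash
python3 -m crank '[[0,0,-0.03,0,0,0,0.3],[0,0,-0.07,0,0,0,0.3],[0,0,-0.12,0,0,0,0.3],[0,0,-0.2,0,0,0,0.3],[0,0,-0.3,0,0,0,0.3],[0,0,-0.5,0,0,0,0.3],[0,0,-0.5,0,0,0,0.3]]' 40;  python3 - <<'E'
from plant import imaging
from h import *
crop(imaging.read_camera("scene"),220,110,350,240,6,"s10")
E
python3 d.py .4167 -.3081 .12 -.128
```

```text
time: 14.55
eef_pos: [0.5452, -0.047, 0.1738]
tcp_rot: [1.0, -0.019, 0.005, 0.001]
contact_force: [0.9, 0.5, -0.1]
opening: 0.446
now [ 0.544  -0.0467  0.1714] yaw -0.037 t 14.6
shift [-0.786  1.772  0.34 ] turn [ 0.001 -0.004  0.058]
```

View pics/s10.png

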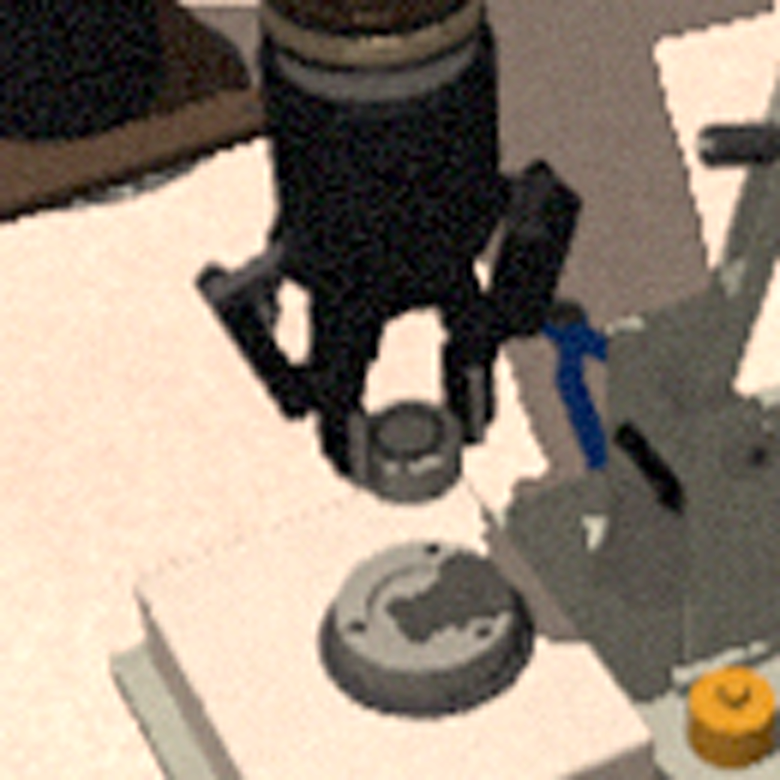

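The disc is held level and clear of the chuck. Moving to the tray.

```bash
python3 -m crank '[[-0.1,0.2,0,0,0,0.01,0.3],[-0.25,0.5,0,0,0,0.03,0.3],[-0.38,0.85,0,0,0,0.058,0.3],[-0.44,1,0,0,0,0.058,0.3],[-0.44,1,0,0,0,0.058,0.3]]' && python3 -m crank '[[-0.1,0.2,0,0,0,0,0.3],[-0.2,0.45,0,0,0,0,0.3],[-0.34,0.75,0,0,0,0,0.3],[-0.34,0.75,0,0,0,0,0.3],[-0.34,0.75,0,0,0,0,0.3],[-0.34,0.75,0,0,0,0,0.3]]'; python3 d.py .4167 -.3081 .05 -.128
```

```text
time: 15.1
eef_pos: [0.4686, -0.1962, 0.1669]
tcp_rot: [0.998, -0.066, -0.001, 0.0]
contact_force: [0.2, 0.0, -1.1]
opening: 0.444
time: 15.7
eef_pos: [0.4058, -0.2972, 0.167]
tcp_rot: [0.998, -0.064, -0.0, -0.001]
contact_force: [0.2, -0.2, -2.4]
opening: 0.443
now [ 0.4058 -0.2972  0.167 ] yaw -0.127 t 15.7
shift [0.082 0.064 0.78 ] turn [-0.001  0.     0.   ]
```

```bash
python3 -m crank '[[0.08,0.064,0.2,0,0,0,0.3],[0.08,0.064,0.45,0,0,0,0.3],[0.08,0.064,0.7,0,0,0,0.3],[0.08,0.064,0.78,0,0,0,0.3],[0.08,0.064,0.78,0,0,0,0.3]]'; python3 d.py .4170 -.3078 .0145 -.128
python3 - <<'E'
from plant import imaging
from h import *
p=imaging.read_camera("scene"); crop(p,120,180,250,310,6,"s11")
p=imaging.read_camera("top"); crop(p,400,190,480,300,6,"t11")
E
```

```text
time: 16.2
eef_pos: [0.4155, -0.307, 0.0486]
tcp_rot: [0.998, -0.063, -0.002, -0.002]
contact_force: [-0.9, 0.4, -0.8]
opening: 0.445
now [ 0.4155 -0.307   0.0486] yaw -0.126 t 16.2
shift [0.011 0.005 0.227] turn [-0.002  0.003  0.001]
```

View pics/s11.png

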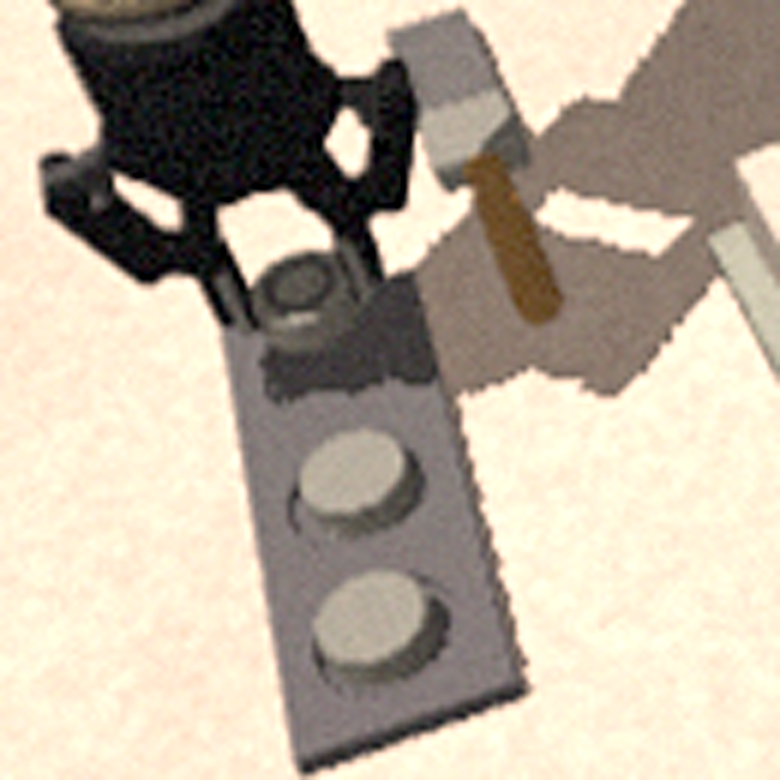

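View pics/t11.png

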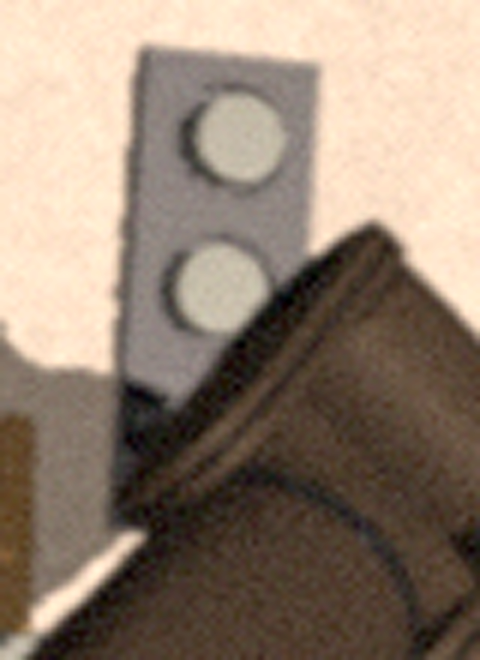

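Run:
```python
import pickle
from h import *
P=pickle.load(open("P0.pkl","rb"))["scene"]
q=(.4861,-.317,-.1276)
c,s=np.cos(q[2]),np.sin(q[2])
f=lambda x,y,z:[q[0]+c*x-s*y,q[1]+s*x+c*y,z]
pts=[]
for wx in(-.07,0,.07):
  for a in np.linspace(0,2*np.pi,40): pts.append(f(wx+.026*np.cos(a),.026*np.sin(a),.012))
for a in[(.11,.04),(.11,-.04),(-.11,-.04),(-.11,.04)]: pts.append(f(*a,.012))
crop(P,145,215,225,315,7,"chk",proj(P,pts))
```

```text
(no output)
```

View pics/chk.png

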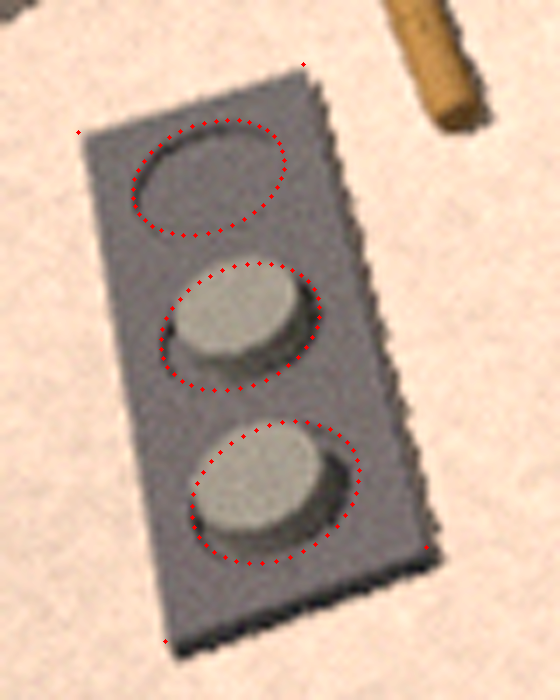

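The overlay matches within about 1 px, well inside the 6 mm clearance. I'm shifting the target by 1 mm and lowering in stages.

```bash
python3 d.py .418 -.3072 .0165 -.128; python3 -m crank '[[0.016,0.002,0.06,0,0,0,0.3],[0.016,0.002,0.12,0,0,0,0.3],[0.016,0.002,0.17,0,0,0,0.3],[0.016,0.002,0.2,0,0,0,0.3],[0.016,0.002,0.21,0,0,0,0.3],[0.016,0.002,0.21,0,0,0,0.3],[0.016,0.002,0.21,0,0,0,0.3]]';  python3 d.py .418 -.3072 .0145 -.128
```

```text
now [ 0.4174 -0.3097  0.0521] yaw -0.127 t 16.3
shift [ 0.002 -0.018  0.237] turn [ 0.001 -0.001  0.001]
time: 17.0
eef_pos: [0.4186, -0.3104, 0.0194]
tcp_rot: [0.998, -0.064, 0.0, 0.0]
contact_force: [-0.0, 0.5, -2.3]
opening: 0.443
now [ 0.4186 -0.3104  0.0194] yaw -0.128 t 17.0
shift [-0.006 -0.02   0.033] turn [ 0. -0. -0.]
```

```bash
python3 -m crank '[[0,-0.015,0.007,0,0,0,0.3],[0,-0.015,0.014,0,0,0,0.3],[0,-0.015,0.02,0,0,0,0.3],[0,-0.015,0.025,0,0,0,0.3],[0,-0.015,0.025,0,0,0,0.3]]';  python3 d.py .418 -.3072 .0145 -.128
```

```text
time: 17.5
eef_pos: [0.4187, -0.3079, 0.0153]
tcp_rot: [0.998, -0.064, -0.0, -0.0]
contact_force: [0.6, -0.8, -1.1]
opening: 0.447
now [ 0.4187 -0.3079  0.0153] yaw -0.128 t 17.5
shift [-0.005 -0.004  0.006] turn [-0.  0. -0.]
```

```bash
python3 -m crank '[[0,0,0.004,0,0,0,0.3],[0,0,0.006,0,0,0,0.3],[0,0,0.006,0,0,0,0.3]]'; python3 -m crank '[[0,0,0.003,0,0,0,0.3],[0,0,0.005,0,0,0,0.3],[0,0,0.005,0,0,0,0.3]]'
```

```text
time: 17.8
eef_pos: [0.4188, -0.308, 0.0146]
tcp_rot: [0.998, -0.064, -0.0, -0.0]
contact_force: [0.4, -0.5, -1.1]
opening: 0.437
time: 18.1
eef_pos: [0.4188, -0.308, 0.0146]
tcp_rot: [0.998, -0.064, -0.0, -0.0]
contact_force: [-1.8, 1.4, 4.5]
opening: 0.443
```

The commanded lowering no longer moves the tool (it stays at 0.0146, the predicted floor height) and the upward force is rising. The disc is on the well floor, so I release slowly and retreat.

```bash
python3 -m crank '[[0,0,0,0,0,0,0.46],[0,0,0,0,0,0,0.5],[0,0,0,0,0,0,0.55],[0,0,-0.005,0,0,0,0.6],[0,0,-0.005,0,0,0,0.62],[0,0,-0.005,0,0,0,0.62]]'; python3 -m crank '[[0,0,-0.05,0,0,0,0.62],[0,0,-0.15,0,0,0,0.62],[0,0,-0.4,0,0,0,0.62],[0,0,-0.7,0,0,0,0.62],[0,0,-1,0,0,0,0.62],[0,0,-1,0,0,0,0.62]]'; python3 -m crank '[[0,0.5,0,0,0,0,0.62],[0,1,-0.3,0,0,0,0.62],[0,1,-0.3,0,0,0,0.62],[0,1,-0.3,0,0,0,0.62],[0,1,-0.3,0,0,0,0.62],[0,1,-0.3,0,0,0,0.62]]';python3 - <<'E'
from plant import imaging
from h import *
p=imaging.read_camera("scene"); crop(p,130,190,230,310,6,"s12"); crop(p,100,60,420,300,2.5 and 2,"s12b")
p=imaging.read_camera("top"); crop(p,180,130,480,300,2,"t12b");crop(p,400,190,480,290,6,"t12")
E
```

```text
time: 18.7
eef_pos: [0.4188, -0.308, 0.0145]
tcp_rot: [0.998, -0.064, 0.0, 0.0]
contact_force: [0.0, 0.0, 0.8]
opening: 0.619
time: 19.3
eef_pos: [0.4223, -0.3116, 0.1742]
tcp_rot: [0.998, -0.064, 0.006, 0.006]
contact_force: [-0.8, -0.5, 1.2]
opening: 0.621
time: 19.9
eef_pos: [0.3993, -0.4553, 0.2087]
tcp_rot: [0.998, -0.064, -0.001, -0.001]
contact_force: [-0.6, 0.8, 0.8]
opening: 0.619
```

View pics/s12.png

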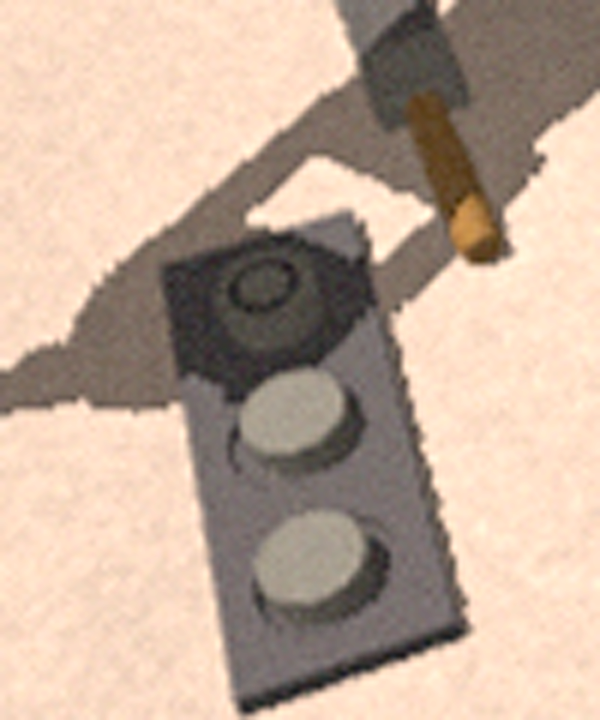

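View pics/s12b.png

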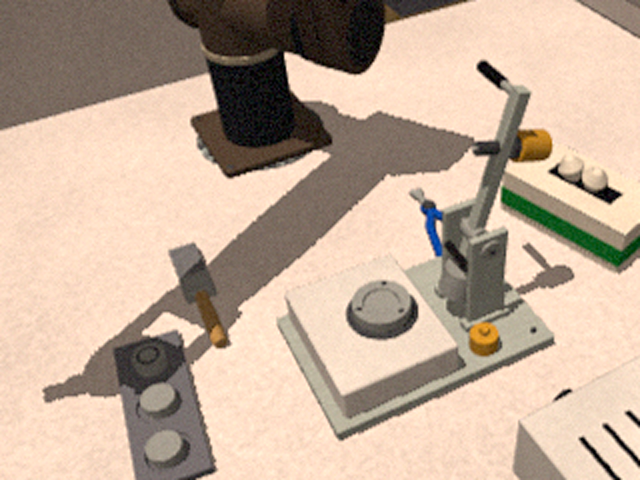

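View pics/t12.png

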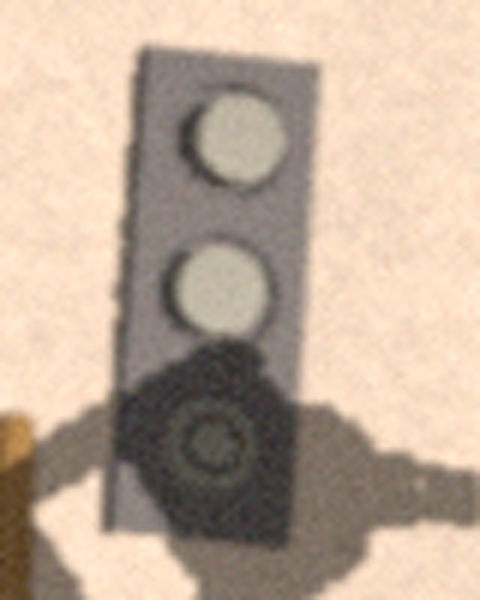

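View pics/t12b.png

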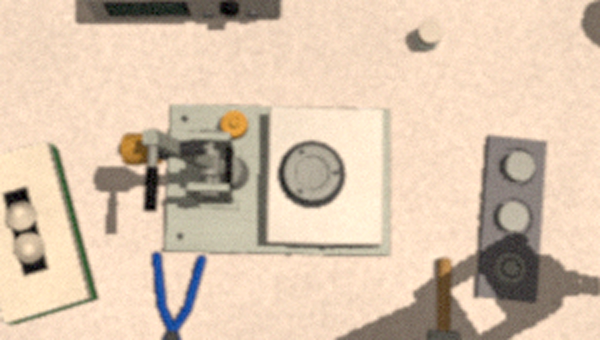

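The disc sits in well0, worn ring up, but in the gripper's shadow. I'll move away once more and check its position.

```bash
python3 -m crank '[[0,0.8,-0.3,0,0,0,0.62],[0,0.8,-0.3,0,0,0,0.62],[0,0.8,-0.3,0,0,0,0.62],[0,0.8,-0.3,0,0,0,0.62],[0,0.8,-0.3,0,0,0,0.62],[0,0.8,-0.3,0,0,0,0.62]]';python3 - <<'E'
from plant import imaging
from h import *
p=imaging.read_camera("scene"); crop(p,140,210,220,310,7,"s13")
P=p;p=imaging.read_camera("top"); crop(p,400,190,480,290,6,"t13")
print(atz(p,(434.8,263.3),.025),atz(p,(436.4,238.3),.025))
E
```

```text
time: 20.6
eef_pos: [0.3847, -0.5735, 0.253]
tcp_rot: [0.998, -0.063, -0.001, -0.001]
contact_force: [-0.1, 0.3, -0.4]
opening: 0.622
[ 0.41930821 -0.30944723  0.025     ] [ 0.48559755 -0.31761902  0.025     ]
```

View pics/s13.png

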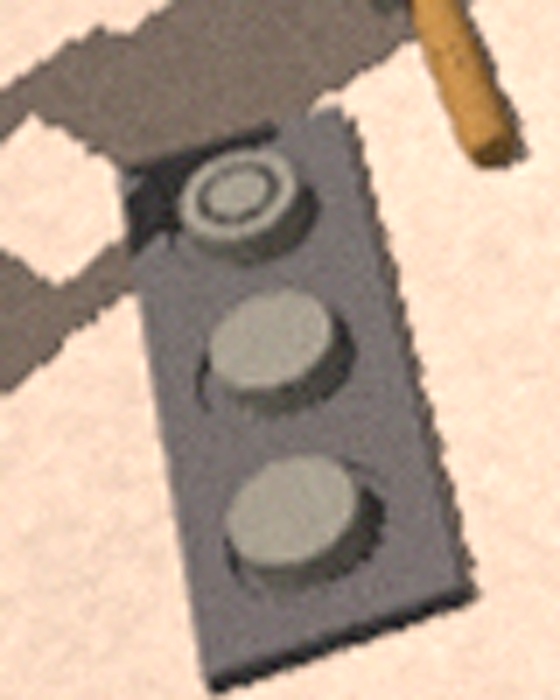

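View pics/t13.png

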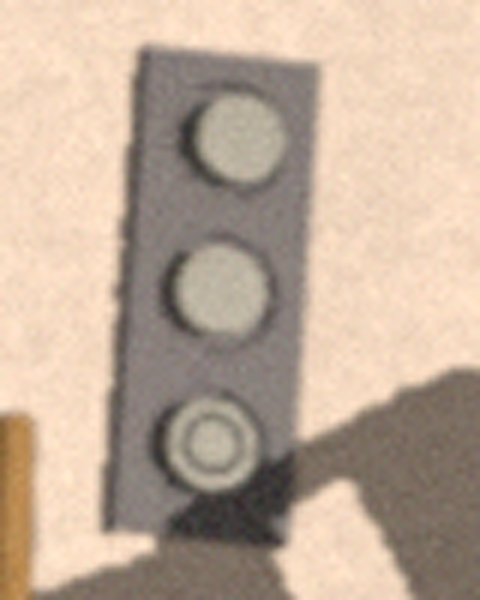

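The worn disc lies flat in well0 with its ring up, at (212,443) in the top crop. It is within about 3 mm of the well centre and looks the same as its neighbours. The load arm is still open and nothing else has moved.

```bash
python3 -m crank '[[0,0,0,0,0,0,0.62],[0,0,0,0,0,0,0.62],[0,0,0,0,0,0,0.62]]'; python3 -c "
from plant import ticket
print(ticket.sign_off())"
```

```text
time: 21.0
eef_pos: [0.3844, -0.5754, 0.2546]
tcp_rot: [0.998, -0.064, -0.0, -0.0]
contact_force: [-0.0, -1.2, -0.1]
opening: 0.618
the job is handed in; nothing more can be done
None
```

The job is done and handed in at about 21 s of the 58 s allowed.

- **Load arm:** I gripped the handle and carried the arm slowly along its arc to about 1.74 rad, past the balance point. I released it there, and it settled open against its stop. Later pictures still show it open.
- **Worn disc:** I then lifted the disc straight out of the chuck and lowered it into the empty well until it touched the floor at the expected height. I let go only then.
- **Last checks:** Both cameras show the disc in the near well, worn ring up. It looks as level as its neighbours and sits about 3 mm off the well centre, where there is 6 mm of clearance. The other two discs, the spare weight, the jar and the tissue box look unmoved, judged by eye only. The gripper was clear of everything at hand-in.
- **Disagreement:** The two cameras differed by about 1 pixel (2–3 mm) on the tray position. I shifted the target by about 1 mm to allow for it. No check failed.

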